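Load the curing box with lure bodies and start the long cure

ROBOT

A 6-joint arm with a two-finger parallel gripper is mounted at the origin on the work surface. World frame = base frame: x ahead of the robot, y to its left, z up, the work surface at z = 0. Lengths are in m, angles in degrees, forces in N, time in s.
With the tool pointing down it reaches from about 0.425 to 1.125 m from the base axis. Payload 14.9 kg.
Tool frame: the origin (TCP) lies between the finger pads; the fingertips stand 25 mm ahead of it and the grasp point (between the pads) lies 6 mm ahead of it; y points along the fingers, x is the direction in which the jaws open and shut, and the axes are right-handed (so a half turn about y gives the same grasp; the last joint's range is limited). The gripper opens to 91 mm and grips with 3 to 60 N. Pads are 32 mm wide; open, the fingers measure 118 mm over their backs; the gripper's body (76 mm by 178 mm) begins 60 mm behind the grasp point.
Start: joints at [-74.96, 21.709, 99.362, -0, 58.929, -1.908], TCP at [0.204, -0.67, 0.239] pointing down, gripper open.
Joint ranges: [-158.91, 158.91], [-42.39, 125.64], [0.06, 152.35], [-60.88, 240.88], [17.5, 164.5], [-176.32, 176.32]. Speed limits (degrees/s): [108.29, 108.29, 136.94, 180, 180, 180].

INTERFACE

Orientations are given as [roll, pitch, yaw] about the fixed x, y, z axes, in that order (R = Rz(yaw) Ry(pitch) Rx(roll)).
In Python, from station import ctrl gives the robot as it stands. The module is installed in compiled form; this text tells all that it offers. Calls block until the motion is done:
- ctrl.move_to(position, orientation): joint-space move of the TCP to a pose.
- ctrl.servo_line(position, rate=0.15, orientation=None): straight line of the TCP; orientation=None keeps the orientation; rate is the mean speed in m/s.
- ctrl.move_joints(angles): joint-space move.
- ctrl.gripper_to(opening): finger opening in m; the grip force is fixed at half the most; returns when the fingers have stopped.
- ctrl.sleep(seconds).
- ctrl.inverse_kinematics(position, orientation): joint angles nearest the present ones, or None.
- ctrl.snapshot(name): name is "side" or "top"; returns the picture (400x640x3 uint8, red, green, blue); there is no depth.
- ctrl.camera_params(name): a dict with "intrinsics" (3x3 intrinsics, pixels), "rvec" (rotation vector, rad) and "tvec" (3), from world to camera coordinates, as OpenCV has them. Camera axes: x right, y down, z forward; pixel columns grow to the right and rows downward; lengths in m; the calibration is good to about 2 mm. A picture is of the moment at which its call begins. camera_params takes no time and is no camera call.
A pose or a line that the arm cannot do raises ctrl.PlanningError and nothing moves.
- ctrl.hand_in(): hands the job in, once; it reports no verdict.
Readings, each from a call of its own:
- ctrl.get_clock(): time.
- ctrl.get_joint_positions(): joint angles.
- ctrl.get_qvel(): joint speeds.
- ctrl.get_tau(): joint torques, N m.
- ctrl.get_position(): TCP position.
- ctrl.get_eef_rot(): TCP orientation.
- ctrl.get_wrist_force(): force on the tool from outside, world axes, zero at the start.
- ctrl.get_torque(): the same for the moment, N m.
- ctrl.get_grip_width(): finger opening in m.
Only numpy, scipy, OpenCV 4.12 (cv2) and the standard library are available. Lean on these libraries where they do the work, as an engineer would, in place of code of your own. Each camera call takes 0.05 s, during which the arm holds its last target.

TASK

Turn the ball knob of the grey curing box until its amber cover is fully open, lay every wooden lure body from the table belly down on the bed of the box, side by side with none on top of another, and turn the knob back until the cover is fully shut. Only then press the key with the longest cap right down, so that it stays down and the key that was latched pops up. Move the cover by its ball knob only, never by pushing on it, and leave everything else on the bench where it is.

Things in the scene. Friction and masses are not known exactly. Their poses are not given: they have to be found in the camera images.
- station: grey curing box, fixed to the table. Origin at table height under the centre of its bed. Bed: open well, flat floor 12 mm above the table, inside x -86..86, y -90..90 mm, rim 45 mm above the table. Control panel (top at 45 mm) along its +y side, x -96..149, y 100..212; on it, along +x: ball knob, short, medium, long key. Deck behind the bed (x 96..266, 45 mm high), where the open cover goes
- ball_centre (a point): centre of the ball knob: a smooth, slippery black ball 42 mm in diameter on a thin steel stem (16 mm) on an upright axis, its centre 55 mm above the panel (100 mm above the table), the stem free below it. At station x -50, y 156 mm. It slips in the grip unless held firmly (25 N or more) across its widest part, with the pads level with this point
- knob (a joint): turn of the ball knob, rad: 0 = cover shut (stop), 4.2 = cover fully open (stop); it grows anticlockwise seen from above. It stays where it is left, needs about 0.2 N m, and drives the cover by a rack, 40 mm per rad. It starts between 0 and 0.3
- cover (a joint): position of the cover, m: 0 = shut, 0.168 = fully open; it slides towards the station's +x as the knob turns anticlockwise (0.04 x the knob's turn)
- cover_edge (a point): middle of the upper front (-x) edge of the cover, a clear amber sheet 186 x 196 mm, 4 mm thick, whose underside is 47 mm above the table; it closes the bed from above and you can look through it
- key_short_top (a point): middle of the top of the short white key cap of the interlocked key bank on the box's panel, 20 mm along the bank, 14 mm across it (along station y), at station x 38, y 156 mm; 58 mm above the table when up, 50 mm when latched down. It is the latched one at the start
- key_medium_top (a point): middle of the top of the medium white key cap of the interlocked key bank on the box's panel, 20 mm along the bank, 28 mm across it, at station x 78, y 156 mm; 58 mm above the table when up
- key_long_top (a point): middle of the top of the long white key cap of the interlocked key bank on the box's panel, 20 mm along the bank, 46 mm across it, at station x 118, y 156 mm; 58 mm above the table when up
- key_short (a joint): rise of the short key, m: 0 = latched down (at the start), 0.008 = up. The keys are interlocked: the three depths below 'up' always add up to 8 mm, so pushing one down lifts the latched one by as much; a key stays where it is left. A push of about 3 N moves a key, and it stops hard when fully down
- key_medium (a joint): depth of the medium key, m: 0 = up, 0.008 = latched down
- key_long (a joint): depth of the long key, m: 0 = up, 0.008 = latched down
- lure1: flat-bellied wooden lure body, brown wood: a block 38 mm long, 20 wide, 18 high, with a tapering tail at its -x end (52 mm overall, x -32..22); 20 to 45 g. Origin on the belly's underside, 3 mm behind the block's middle; x along its length, z up out of its back. Belly down on the table at the start; None if not there in this run
- lure2: flat-bellied wooden lure body, brown wood: a block 38 mm long, 20 wide, 18 high, with a tapering tail at its -x end (52 mm overall, x -32..22); 20 to 45 g. Origin on the belly's underside, 3 mm behind the block's middle; x along its length, z up out of its back. Belly down on the table at the start; None if not there in this run
- lure3: flat-bellied wooden lure body, brown wood: a block 38 mm long, 20 wide, 18 high, with a tapering tail at its -x end (52 mm overall, x -32..22); 20 to 45 g. Origin on the belly's underside, 3 mm behind the block's middle; x along its length, z up out of its back. Belly down on the table at the start; None if not there in this run
- lure4: flat-bellied wooden lure body, brown wood: a block 38 mm long, 20 wide, 18 high, with a tapering tail at its -x end (52 mm overall, x -32..22); 20 to 45 g. Origin on the belly's underside, 3 mm behind the block's middle; x along its length, z up out of its back. Belly down on the table at the start; None if not there in this run
- lure5: flat-bellied wooden lure body, brown wood: a block 38 mm long, 20 wide, 18 high, with a tapering tail at its -x end (52 mm overall, x -32..22); 20 to 45 g. Origin on the belly's underside, 3 mm behind the block's middle; x along its length, z up out of its back. Belly down on the table at the start; None if not there in this run
- spool: small thread spool standing on end, 32 mm across, 34 mm high; bystander, leave it where it is. Origin under its centre, on the table
- puck: pale pink foam disc, 66 mm across, 22 mm high; bystander, leave it where it is. Origin under its centre, on the table
- vial: small clear bottle with a white cap, 28 mm across, 55 mm high; bystander, leave it where it is. Origin under its centre, on the table
- tub: open black tub, 160 x 120 x 50 mm; bystander, leave it where it is. Origin under its centre, on the table
- brush: flat brush lying down, 160 mm long, along its x; bystander, leave it where it is. Origin under its centre, on the table
- jar: glass jar with a cap, 52 mm across, 60 mm high; bystander, leave it where it is. Origin under its centre, on the table
- spool_b: larger thread spool standing on end, 38 mm across, 46 mm high; bystander, leave it where it is. Origin under its centre, on the table

How it is judged:
By the outcome, as a careful person would: the job done as asked, in the order asked, and still so for the second after the job is handed in, with the robot touching nothing.
Of lure1, lure2, lure3, lure4, lure5 only 3 to 5 are there at a start; the rules pass over those that are not, and their reading is None.
At some moment in a run one of lure1, lure2, lure3, lure4, lure5 may be knocked a few centimetres aside while the robot is not near it.
Once in a run the grip may slacken for a moment while it holds something.
It also fails if it takes over 210 s, if anything falls off the work surface, if the arm or the gripper's body presses on something with over 40 N, if the wrist force passes 120 N, or if a joint passes its speed limit or range.

## Working session

There is one attempt and no reset: what is moved stays moved. The work goes in short steps, each a Python script; the robot and the scene stay as the last script left them, time stands still between calls to the robot, and variables do not carry over. Pictures are saved under pics/ and viewed, and the job is handed in when it is done.

```bash
mkdir -p pics; python3 - <<'E'
from station import ctrl
import cv2
for n in("top","side"):
    im=ctrl.snapshot(n); cv2.imwrite(f"pics/{n}0.png",im[:,:,::-1]); p=ctrl.camera_params(n); print(n,p)
print(ctrl.get_clock(),ctrl.get_position(),ctrl.get_eef_rot(),ctrl.get_grip_width())
E
```

```text
top {'intrinsics': array([[425.52941162,   0.        , 315.05066592],
       [  0.        , 425.52941162, 203.48455794],
       [  0.        ,   0.        ,   1.        ]]), 'rvec': array([ 2.13421587, -2.16528217,  0.11510881]), 'tvec': array([0.05531557, 0.59617032, 1.51453813])}
side {'intrinsics': array([[362.52011629,   0.        , 316.36609963],
       [  0.        , 362.52011629, 204.39476601],
       [  0.        ,   0.        ,   1.        ]]), 'rvec': array([ 0.9788609 , -2.37651103,  1.09706233]), 'tvec': array([0.41967037, 0.32642528, 0.96449215])}
0.1 [ 0.20396213 -0.66927651  0.23832263] [-8.99979205e+01  6.05098651e-02 -7.30518182e+01] 0.09126875061229087
```

```bash
ls -la .
```

```text
total 12
drwxr-xr-x  3 agent agent 4096 Dec  6 09:00 .
drwxr-xr-x 23 root  root  4096 Dec  6 09:00 ..
drwxr-xr-x  2 agent agent 4096 Dec  6 09:01 pics
```

View pics/top0.png

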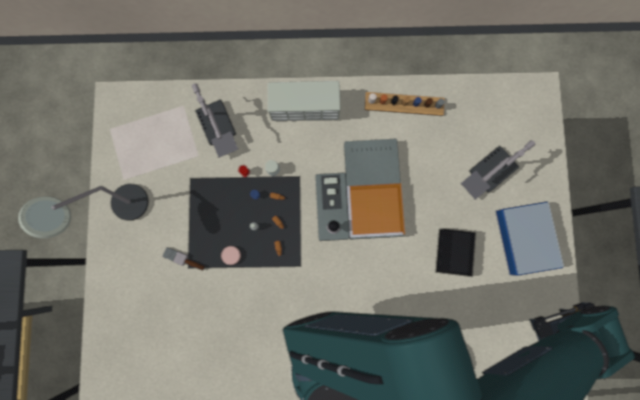

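View pics/side0.png

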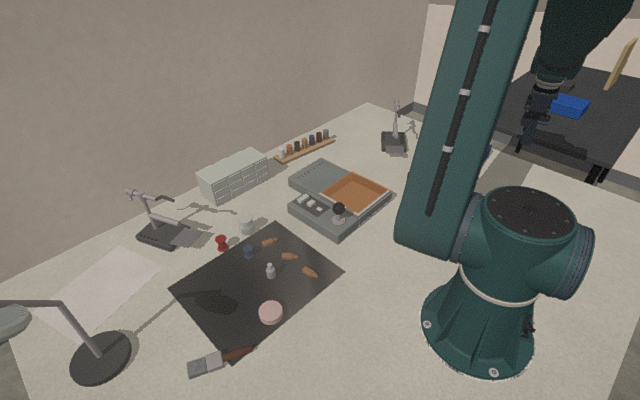

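```bash
cat > h.py <<'E'
import numpy as np,cv2
from station import ctrl
P={n:ctrl.camera_params(n) for n in("top","side")}
def ray(n,uv):
    p=P[n];R=cv2.Rodrigues(p["rvec"])[0];t=np.array(p["tvec"]).ravel()
    d=R.T@np.linalg.inv(p["intrinsics"])@np.array([uv[0],uv[1],1.]);return -R.T@t,d
def onplane(n,uv,z):
    c,d=ray(n,uv);return c+d*(z-c[2])/d[2]
def tri(a,b):
    A=np.zeros((3,3));B=np.zeros(3)
    ds=[]
    for n,uv in(("top",a),("side",b)):
        c,d=ray(n,uv);d=d/np.linalg.norm(d);M=np.eye(3)-np.outer(d,d);A+=M;B+=M@c
    return np.linalg.solve(A,B)
def proj(n,X):
    p=P[n];return cv2.projectPoints(np.array(X,float).reshape(-1,3),p["rvec"],p["tvec"],p["intrinsics"],None)[0].reshape(-1,2)
def snap(n): return np.ascontiguousarray(ctrl.snapshot(n)[:,:,::-1])
def crop(im,x0,y0,x1,y1,name,s=None):
    s=s or min(800/(x1-x0),600/(y1-y0))
    cv2.imwrite("pics/"+name,cv2.resize(im[y0:y1,x0:x1],None,fx=s,fy=s,interpolation=cv2.INTER_CUBIC))
E
python3 - <<'E'
from h import *
t=cv2.imread("pics/top0.png");s=cv2.imread("pics/side0.png")
crop(t,180,130,420,280,"t0c.png");crop(s,160,140,410,327,"s0c.png")
E
```

```text
(no output)
```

View pics/t0c.png

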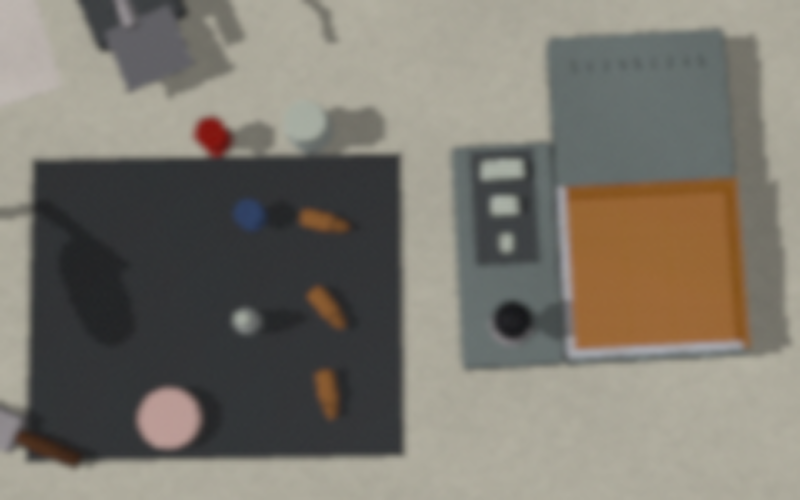

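View pics/s0c.png

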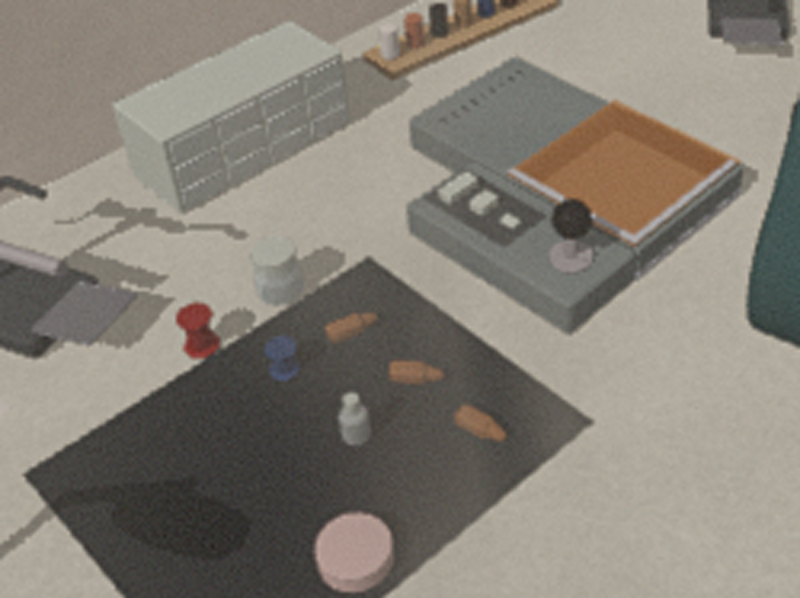

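```bash
cat >> h.py <<'E'
def rigid(S,W):
    S=np.array(S);W=np.array(W);a=S.mean(0);b=W.mean(0)
    H=(S-a).T@(W-b);th=np.arctan2(H[0,1]-H[1,0],H[0,0]+H[1,1])
    R=np.array([[np.cos(th),-np.sin(th)],[np.sin(th),np.cos(th)]]);return th,R,b-R@a
def blobs(m,a=3):
    n,l,st,c=cv2.connectedComponentsWithStats(m.astype(np.uint8));return [(st[i,4],c[i].round(2)) for i in range(1,n) if st[i,4]>=a]
E
python3 - <<'E'
from h import *
t=cv2.imread("pics/top0.png");s=cv2.imread("pics/side0.png")
def b(im,x0,y0,x1,y1,f):
    c=im[y0:y1,x0:x1].astype(int);return [(a,p+[x0,y0]) for a,p in blobs(f(c))]
wh=lambda c:c.min(2)>140
bk=lambda c:c.max(2)<45
T=b(t,322,176,342,208,lambda c:c.min(2)>130);print(T)
print(b(t,324,215,344,236,bk))
print(b(s,290,190,330,213,lambda c:c.min(2)>150));print(b(s,325,195,350,220,bk))
def lure(im,x0,y0,x1,y1,n):
    c=im[y0:y1,x0:x1].astype(int);m=((c[:,:,2]-c[:,:,0])>40).astype(np.uint8)
    cs,_=cv2.findContours(m,0,1)
    for k in cs:
        if len(k)<5: continue
        k=k.reshape(-1,2)+[x0,y0];print(n,k.mean(0),cv2.minAreaRect(k.astype(np.float32)))
        mm=np.zeros(im.shape[:2],np.uint8);cv2.fillPoly(mm,[k],1);ys,xs=np.nonzero(mm)
        print("  cen",xs.mean(),ys.mean(),onplane(n,(xs.mean(),ys.mean()),.009))
lure(t,240,180,300,268,"top");lure(s,230,225,340,290,"side")
S=[(.038,.156),(.078,.156),(.118,.156)];
E
```

```text
[(np.int32(58), array([330.1 , 180.21])), (np.int32(35), array([330.8 , 191.06])), (np.int32(10), array([331.2, 202.5]))]
[(np.int32(68), array([333.76, 225.5 ]))]
[(np.int32(69), array([293.2 , 194.38])), (np.int32(15), array([324.33, 195.73])), (np.int32(36), array([302.53, 197.28])), (np.int32(22), array([310.5, 202. ])), (np.int32(12), array([318.83, 208.67]))]
[]
top [277.8 247.5] ((277.5, 247.5), (13.0, 5.0), 90.0)
  cen 277.72058823529414 247.19117647058823 [0.44081493 0.18642026 0.009     ]
top [277.48148148 221.62962963] ((277.7500305175781, 221.75001525878906), (13.435027122497559, 5.656853675842285), 45.0)
  cen 277.2142857142857 221.31428571428572 [0.53612628 0.1880541  0.009     ]
top [276.27586207 195.93103448] ((276.5, 195.5), (5.0, 13.0), 90.0)
  cen 275.9047619047619 195.82539682539684 [0.63147232 0.19271567 0.009     ]
side [309.3030303  272.09090909] ((309.6764831542969, 272.20587158203125), (16.463863372802734, 6.516945838928223), 30.963756561279297)
  cen 309.13829787234044 271.8936170212766 [0.44406123 0.18230781 0.009     ]
side [288.66666667 255.72222222] ((289.5, 256.0), (6.0, 15.0), 90.0)
  cen 288.3 255.6875 [0.53976386 0.18319729 0.009     ]
side [268.75757576 240.90909091] ((268.84716796875, 240.38084411621094), (4.822764873504639, 14.756220817565918), 59.74356460571289)
  cen 268.12068965517244 241.08620689655172 [0.63752482 0.18736402 0.009     ]
```

```bash
python3 - <<'E'
from h import *
s=cv2.imread("pics/side0.png");t=cv2.imread("pics/top0.png")
c=s[190:225,325:352].astype(int);print(c.max(2).min());print([(a,p+[325,190]) for a,p in blobs(c.max(2)<75)])
b_s=[p+[325,190] for a,p in blobs(c.max(2)<75)][0]
print("ball",tri((333.76,225.5),b_s), onplane("top",(333.76,225.5),.1),onplane("side",b_s,.1))
top=[((331.2,202.5),.05),((330.8,191.06),.058),((330.1,180.21),.058),((333.76,225.5),.1)]
side=[((312.5,209),.05),((310.5,202.),.058),((302.5,197.),.058)]
side=[((318.83,208.67),.05),((310.5,202.),.058),((302.53,197.28),.058),(tuple(b_s),.1)]
Sx=[(.038,.156),(.078,.156),(.118,.156),(-.05,.156)]
crn=[((315.6,174.4),.045,(.149,.212)),((319.8,240.4),.045,(-.096,.212)),((396,139),.045,(.266,-.1))]
W=[onplane("top",u,z)[:2] for u,z in top]
print(np.round(W,4))
S2=Sx+[c[2] for c in crn];W2=W+[onplane("top",c[0],c[1])[:2] for c in crn]
th,R,o=rigid(S2,W2);print(np.degrees(th),o,np.round((np.array(W2)-(np.array(S2)@R.T+o))*1e3,1).tolist())
Ws=[onplane("side",u,z)[:2] for u,z in side];print(np.round(Ws,4))
E
```

```text
49
[(np.int32(116), array([338.38, 208.3 ]))]
ball [ 0.51056741 -0.01850251  0.10184722] [ 0.51105434 -0.01825609  0.1       ] [ 0.5116437  -0.02039384  0.1       ]
[[ 0.598  -0.0119]
 [ 0.6386 -0.0111]
 [ 0.6784 -0.0093]
 [ 0.5111 -0.0183]]
2.6355670352918747 [ 0.56619377 -0.17160128] [[1.0, 2.1], [1.7, 1.1], [1.5, 1.1], [2.0, -0.2], [-2.1, -3.9], [1.6, -4.4], [-5.7, 4.3]]
[[ 0.5988 -0.0149]
 [ 0.6393 -0.0137]
 [ 0.6794 -0.0123]
 [ 0.5116 -0.0204]]
```

```bash
cat >> h.py <<'E'
TH=np.radians(2.85);RS=np.array([[np.cos(TH),-np.sin(TH)],[np.sin(TH),np.cos(TH)]])
_S=np.array([(.038,.156),(.078,.156),(.118,.156),(-.05,.156)])
_W=(np.array([[.598,-.0119],[.6386,-.0111],[.6784,-.0093],[.5111,-.0183]])+np.array([[.5988,-.0149],[.6393,-.0137],[.6794,-.0123],[.5116,-.0204]]))/2
O=_W.mean(0)-RS@_S.mean(0)
def st(x,y): return RS@np.array([x,y])+O
def down(yaw): return [-90,0,yaw]
E
python3 - <<'E'
from h import *
print("origin",O,"ball",st(-.05,.156))
b=st(-.05,.156)
j=ctrl.inverse_kinematics([*b,.20],down(-130));print(j)
ctrl.move_to([*b,.20],down(-130));print(ctrl.get_joint_positions(),ctrl.get_clock())
t=snap("top");s=snap("side");cv2.imwrite("pics/t1.png",t);cv2.imwrite("pics/s1.png",s)
E
```

```text
origin [ 0.56871343 -0.17208173] ball [ 0.51101874 -0.01876075]
[-4.71408220e+00  7.82037782e+00  1.22195606e+02 -2.54444375e-14
  4.99840166e+01  1.25285918e+02]
[-4.75651864e+00  7.82746385e+00  1.22180075e+02 -5.88026462e-03
  4.99862298e+01  1.25262594e+02] 2.65
```

View pics/t1.png

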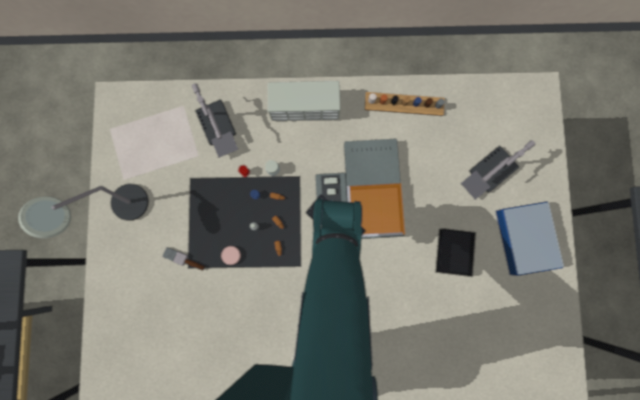

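View pics/s1.png

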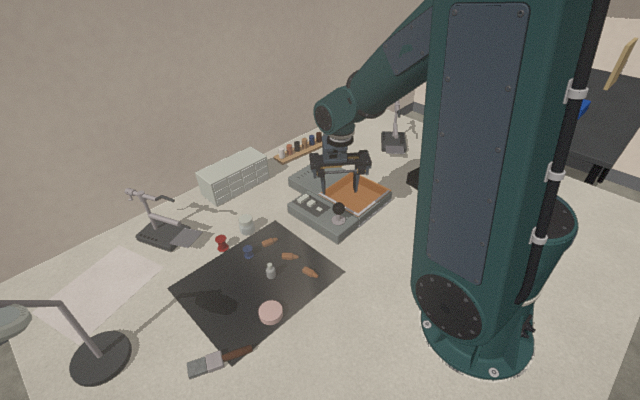

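```bash
python3 - <<'E'
from h import *
b=st(-.05,.156)
print(proj("side",[[*b,.175],[*b,.1]]))
ctrl.servo_line([*b,.106],.08)
print(ctrl.get_position(),ctrl.get_wrist_force())
ctrl.gripper_to(0.0)
print(ctrl.get_grip_width(),ctrl.get_position(),ctrl.get_wrist_force(),ctrl.get_torque(),ctrl.get_clock())
cv2.imwrite("pics/s2.png",snap("side")); crop(snap("side"),250,120,410,240,"s2c.png")
E
```

```text
[[338.56655001 190.60474765]
 [338.18286426 208.61770276]]
[ 0.5113412  -0.01879587  0.10646306] [ 0.21232917 -0.64767769 -0.05107995]
0.04052955383289592 [ 0.51109262 -0.01870043  0.10601198] [ 1.68739318  1.67940941 -1.06367957] [ 0.32393661 -0.11242854 -0.02173426] 4.9083
```

View pics/s2c.png

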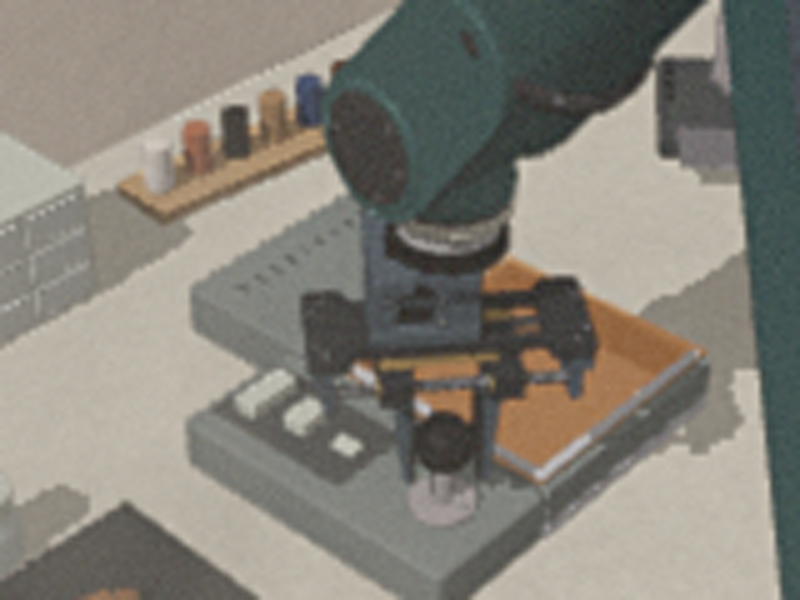

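```bash
python3 - <<'E'
from h import *
j=np.array(ctrl.get_joint_positions());j0=j.copy()
for k in range(1,13):
    j=j0.copy(); j[5]=j0[5]-19*k
    ctrl.move_joints(j.tolist())
    f=ctrl.get_wrist_force();m=ctrl.get_torque()
    print(k,round(ctrl.get_joint_positions()[5],1),np.round(f,1),np.round(m,2),round(ctrl.get_grip_width(),4),ctrl.get_clock())
    if np.linalg.norm(f)>40: break
crop(snap("side"),250,120,410,240,"s3c.png");cv2.imwrite("pics/t3.png",snap("top"))
E
```

```text
1 106.5 [0.8 0.3 0.1] [ 0.17 -0.03  0.19] 0.0405 5.425
2 87.6 [1.  0.2 1.3] [-0.02 -0.12  0.21] 0.0406 5.8417
3 68.7 [ 0.2 -0.  -0.5] [-0.17 -0.12  0.21] 0.0406 6.2583
4 49.7 [ 1.7 -2.2 -0.5] [-0.28 -0.19  0.19] 0.0406 6.675
5 30.7 [ 1.  -2.5 -0.9] [-0.52 -0.28  0.24] 0.0404 7.0917
6 11.7 [ 2.1 -2.8 -0.7] [-0.55 -0.38  0.2 ] 0.0402 7.5083
7 -7.3 [ 2.1 -4.3 -2.2] [-0.58 -0.53  0.17] 0.0406 7.925
8 -26.3 [ 3.2 -3.  -2.7] [-0.58 -0.67  0.19] 0.0407 8.3417
9 -45.3 [ 3.2 -3.7 -2.7] [-0.55 -0.75  0.2 ] 0.0405 8.7583
10 -64.3 [ 4.1 -2.3 -3.4] [-0.41 -0.9   0.14] 0.0408 9.175
11 -83.4 [ 4.9 -1.7 -3.6] [-0.38 -0.9   0.22] 0.0405 9.5917
12 -102.3 [ 5.  -2.2 -2.8] [-0.17 -1.06  0.15] 0.0407 10.0083
```

View pics/s3c.png

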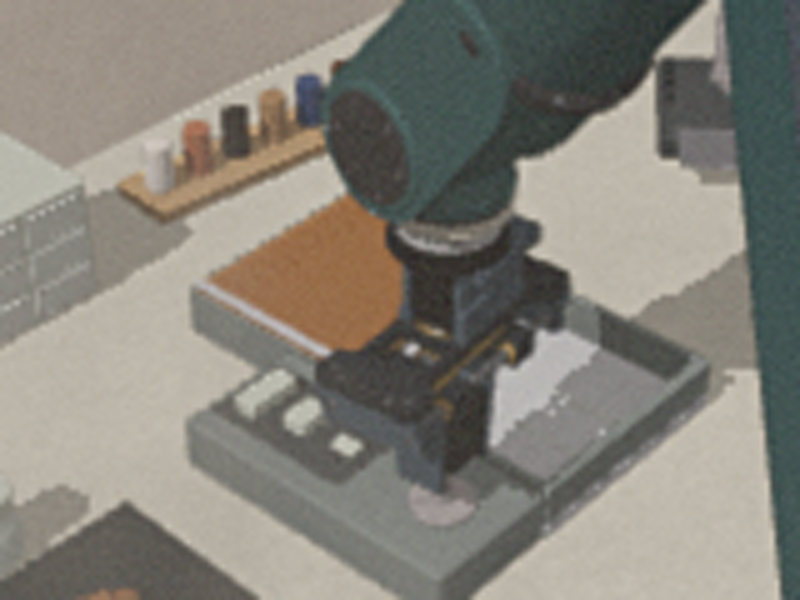

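```bash
python3 - <<'E'
from h import *
j0=np.array(ctrl.get_joint_positions());
for k in range(1,9):
    j=j0.copy(); j[5]=j0[5]-4*k
    ctrl.move_joints(j.tolist());ctrl.sleep(.1)
    f=ctrl.get_wrist_force();m=ctrl.get_torque()
    print(k,round(ctrl.get_joint_positions()[5],1),np.round(f,1),np.round(m,2),round(ctrl.get_grip_width(),4),ctrl.get_clock())
    if m[2]>.45: break
ctrl.gripper_to(.08)
p=ctrl.get_position();ctrl.servo_line([p[0],p[1],.2],.15)
print(ctrl.get_eef_rot())
ctrl.move_joints([40,*ctrl.get_joint_positions()[1:5],20])
cv2.imwrite("pics/t4.png",snap("top"));cv2.imwrite("pics/s4.png",snap("side"));print(ctrl.get_clock(),ctrl.get_position())
t=cv2.imread("pics/t4.png");s=cv2.imread("pics/s4.png")
crop(t,180,130,420,280,"t4c.png");crop(s,160,140,410,327,"s4c.png")
E
```

```text
1 -106.1 [ 4.7 -2.3 -2.7] [-0.29 -0.9   0.08] 0.0404 10.4583
2 -110.2 [ 4.4 -2.5 -2.1] [-0.22 -0.89  0.13] 0.0406 10.8083
3 -114.2 [ 1.7 -3.4 -1.5] [-0.54 -0.37  0.09] 0.0406 11.1583
4 -118.2 [ 0.1 -5.7 -0.7] [-0.8  -0.12 -0.05] 0.0406 11.5083
5 -122.2 [-0.8 -7.3 -0. ] [-1.03 -0.03  0.18] 0.0407 11.8583
6 -126.2 [ 0.5 -5.7 -3.2] [-0.81 -0.25  0.14] 0.0404 12.2083
7 -130.2 [ 2.2 -5.2 -3.7] [-0.72 -0.45  0.2 ] 0.0404 12.5583
8 -134.2 [ 1.5 -5.1 -3.2] [-0.68 -0.43 -0.1 ] 0.0406 12.9083
[-8.99840009e+01 -2.26824936e-02  1.29597576e+02]
16.825 [0.37627256 0.34579632 0.19925316]
```

View pics/t4c.png

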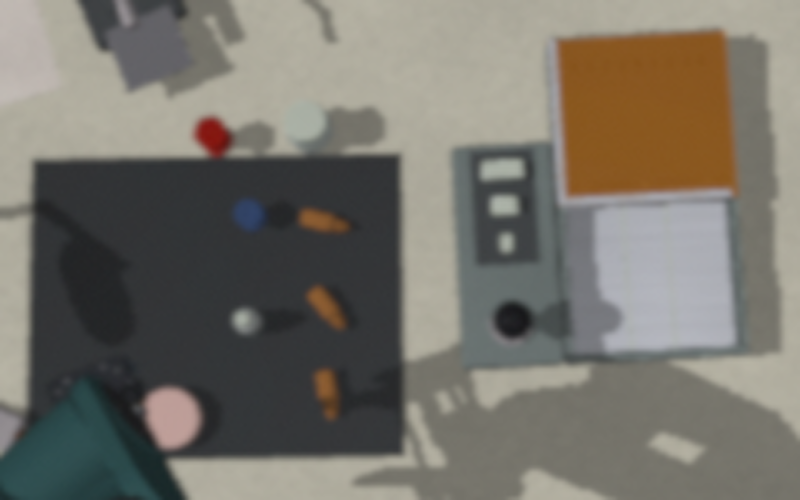

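View pics/s4c.png

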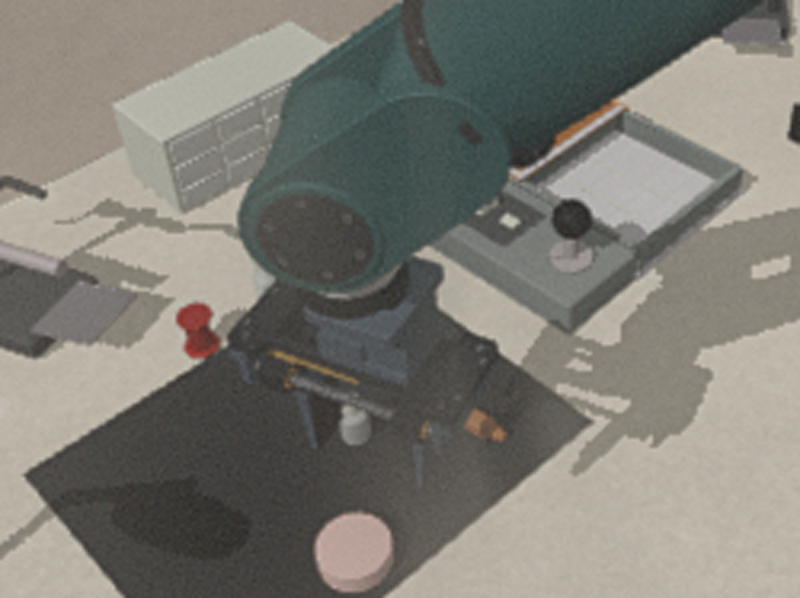

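```bash
python3 - <<'E'
from h import *
for x in(.063,.069,.075,.081): print(x,proj("top",[[*st(x,.08),.051],[*st(x,-.08),.051]]).round(1).tolist(), [(proj("top",[[*st(x,y),.051]])[0]-[180,130])*10/3 for y in(.08,-.08)])
print((proj("top",[[*st(.261,y),.051] for y in(.08,-.08)])-[180,130])*10/3, (proj("top",[[*st(.266,y),.045] for y in(.08,-.08)])-[180,130])*10/3)
t=cv2.imread("pics/t4.png")
for y in(.06,-.05):
    print([(round(x*1e3),t[int(round(q[1])),int(round(q[0]))].tolist()) for x in np.arange(.05,.1,.004) for q in [proj("top",[[*st(x,y),.051]])[0]]])
E
```

```text
0.063 [[352.4, 194.0], [396.6, 191.1]] [array([574.56915633, 213.36623887]), array([721.89442626, 203.78471158])]
0.069 [[352.2, 192.4], [396.4, 189.5]] [array([574.16074885, 207.91144612]), array([721.41439387, 198.32913563])]
0.075 [[352.1, 190.7], [396.3, 187.9]] [array([573.75273565, 202.46191947]), array([720.93482536, 192.87883175])]
0.081 [[352.0, 189.1], [396.1, 186.2]] [array([573.34511616, 197.01765129]), array([720.45572007, 187.43379232])]
[[561.2968201   36.09758599]
 [706.294675    26.49328479]] [[560.64192005  33.1682605 ]
 [705.03187952  23.60133087]]
[(50, [152, 146, 144]), (54, [152, 147, 145]), (58, [151, 146, 144]), (62, [149, 144, 142]), (66, [144, 138, 136]), (70, [133, 129, 128]), (74, [142, 138, 139]), (78, [162, 157, 158]), (82, [105, 118, 146]), (86, [53, 93, 138]), (90, [33, 87, 137]), (94, [33, 87, 138]), (98, [33, 87, 137])]
[(50, [178, 172, 170]), (54, [177, 171, 169]), (58, [178, 171, 169]), (62, [177, 170, 168]), (66, [167, 160, 158]), (70, [147, 143, 142]), (74, [148, 145, 146]), (78, [154, 153, 158]), (82, [83, 109, 145]), (86, [44, 91, 139]), (90, [31, 86, 137]), (94, [31, 87, 137]), (98, [32, 88, 138])]
```

```bash
python3 - <<'E'
from h import *
b=st(-.05,.156)
ctrl.move_to([*b,.20],down(-30))
ctrl.servo_line([*b,.106],.1)
ctrl.gripper_to(0.0)
print(ctrl.get_grip_width(),ctrl.get_wrist_force())
j0=np.array(ctrl.get_joint_positions());
for k in range(1,7):
    j=j0.copy(); j[5]=j0[5]-5*k
    ctrl.move_joints(j.tolist())
    print(k,round(ctrl.get_joint_positions()[5],1),np.round(ctrl.get_wrist_force(),1),np.round(ctrl.get_torque(),2),round(ctrl.get_grip_width(),4),np.round(ctrl.get_tau()[5],2))
ctrl.gripper_to(.08)
ctrl.servo_line([*b,.2],.15)
ctrl.move_joints([-50,*ctrl.get_joint_positions()[1:5],-20])
cv2.imwrite("pics/t5.png",snap("top"));cv2.imwrite("pics/s5.png",snap("side"));print(ctrl.get_clock(),ctrl.get_position())
t=cv2.imread("pics/t5.png");s=cv2.imread("pics/s5.png");t4=cv2.imread("pics/t4.png")
for y in(.06,-.05):
  for im in(t4,t):
    print([(round(x*1e3),im[int(round(q[1])),int(round(q[0]))].tolist()) for x in np.arange(.066,.09,.004) for q in [proj("top",[[*st(x,y),.051]])[0]]])
crop(t,180,130,420,280,"t5c.png");crop(s,160,140,410,327,"s5c.png")
E
```

```text
0.04082907658390992 [ 0.07482097 -0.61042184  1.25816759]
1 20.4 [ 0.6 -0.6 -0.1] [-0.   -0.18  0.18] 0.0408 -0.46
2 15.5 [ 1.1  0.5 -1.7] [ 0.05 -0.29  0.16] 0.0404 -0.44
3 10.5 [ 1.8 -0.4 -2.4] [-0.13 -0.41  0.2 ] 0.0405 -0.44
4 5.6 [ 1.4 -2.5 -3.1] [-0.43 -0.32  0.2 ] 0.0409 -0.41
5 0.6 [ 2.3 -1.5 -4.2] [-0.31 -0.46  0.19] 0.0406 -0.42
6 -4.4 [ 1.9  1.  -4.8] [ 0.31 -0.46  0.15] 0.0406 -0.41
24.6417 [ 0.34651278 -0.37533944  0.19921311]
[(66, [144, 138, 136]), (70, [133, 129, 128]), (74, [142, 138, 139]), (78, [162, 157, 158]), (82, [105, 118, 146]), (86, [53, 93, 138])]
[(66, [142, 137, 135]), (70, [132, 128, 127]), (74, [139, 136, 137]), (78, [161, 156, 157]), (82, [105, 118, 145]), (86, [52, 91, 136])]
[(66, [167, 160, 158]), (70, [147, 143, 142]), (74, [148, 145, 146]), (78, [154, 153, 158]), (82, [83, 109, 145]), (86, [44, 91, 139])]
[(66, [164, 159, 157]), (70, [146, 142, 141]), (74, [147, 143, 145]), (78, [152, 151, 156]), (82, [81, 108, 143]), (86, [44, 90, 137])]
```

View pics/t5c.png

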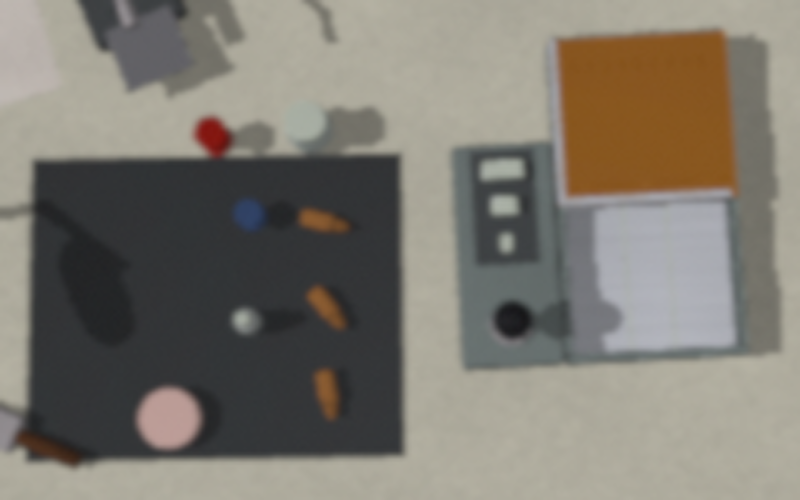

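View pics/s5c.png

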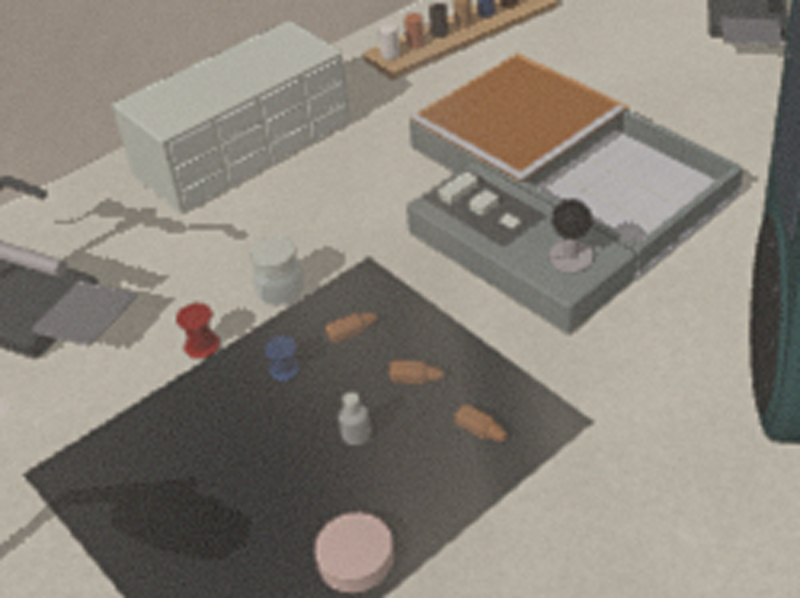

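```bash
cat >> h.py <<'E'
def lures(n,im,region,z=.010,thr=32,u=4):
    x0,y0,x1,y1=region
    c=cv2.resize(im[y0:y1,x0:x1],None,fx=u,fy=u,interpolation=cv2.INTER_CUBIC).astype(int)
    m=((c[:,:,2]-c[:,:,0])>thr).astype(np.uint8)
    k,l,stt,_=cv2.connectedComponentsWithStats(m);out=[]
    for i in range(1,k):
        if stt[i,4]<25*u*u: continue
        ys,xs=np.nonzero(l==i)
        W=np.array([onplane(n,((x+.5)/u-.5+x0,(y+.5)/u-.5+y0),z)[:2] for x,y in zip(xs,ys)])
        mu=W.mean(0);e,v=np.linalg.eigh(np.cov((W-mu).T));d=v[:,1];q=(W-mu)@d;w=(W-mu)@v[:,0]
        # head = wider half
        if np.ptp(w[q>np.quantile(q,.8)])<np.ptp(w[q<np.quantile(q,.2)]): d=-d;q=-q
        out.append(dict(mu=mu,phi=np.degrees(np.arctan2(d[1],d[0])),L=np.ptp(q),w=np.ptp(w),px=(xs.mean()/u+x0,ys.mean()/u+y0),hd=q.max(),tl=q.min()))
    return sorted(out,key=lambda o:o["mu"][0])
MT=(180,178,302,272);MS=(225,222,345,300)
def show(L):
    for o in L: print(o["mu"].round(4),"head phi",round(o["phi"],1),"L,w",o["L"].round(3),o["w"].round(3),"px",np.round(o["px"],1))
E
python3 - <<'E'
from h import *
show(lures("top",cv2.imread("pics/t5.png"),MT));show(lures("side",cv2.imread("pics/s5.png"),MS))
E
```

```text
[0.3839 0.4971] head phi 67.3 L,w 0.066 0.013 px [193.5 264.3]
[0.4146 0.3612] head phi -113.1 L,w 0.059 0.059 px [230.5 255.4]
[0.4408 0.1863] head phi 11.0 L,w 0.055 0.024 px [278.1 247.6]
[0.5353 0.1873] head phi 38.7 L,w 0.056 0.023 px [277.8 221.9]
[0.631 0.192] head phi 75.4 L,w 0.057 0.023 px [276.5 196.3]
[0.4433 0.1826] head phi 6.8 L,w 0.058 0.027 px [309.6 272.3]
[0.538  0.1833] head phi 35.0 L,w 0.056 0.029 px [289.  256.2]
[0.635  0.1881] head phi 77.9 L,w 0.055 0.029 px [268.7 241.8]
```

```bash
cat >> h.py <<'E'
def pick(o,z=.029):
    d=np.array([np.cos(np.radians(o["phi"])),np.sin(np.radians(o["phi"]))])
    p=o["mu"]+.004*d; yaw=o["phi"]-90
    ctrl.gripper_to(.05)
    ctrl.move_to([*p,.14],down(yaw))
    ctrl.servo_line([*p,z],.12)
    print("down",ctrl.get_position().round(4),ctrl.get_wrist_force().round(1))
    ctrl.gripper_to(0.0);print("grip",ctrl.get_grip_width(),ctrl.get_wrist_force().round(1))
    ctrl.servo_line([*p,.15],.15);print("lifted",ctrl.get_grip_width(),ctrl.get_wrist_force().round(1),ctrl.get_clock())
def place(x,y,z=.0425):
    p=st(x,y)
    ctrl.move_to([*p,.17],down(2.85));print("over",ctrl.get_grip_width())
def drop(x,y,z=.0425):
    p=st(x,y)
    ctrl.servo_line([*p,z],.1);print("low",ctrl.get_position().round(4),ctrl.get_wrist_force().round(1),ctrl.get_grip_width())
    ctrl.gripper_to(.036);ctrl.servo_line([*p,.17],.15);print(ctrl.get_clock())
def fuse(T,S):
    out=[]
    for a in T:
        b=min(S,key=lambda o:np.linalg.norm(o["mu"]-a["mu"]),default=None)
        if b is None or np.linalg.norm(b["mu"]-a["mu"])>.012 or not(.045<a["L"]<.064 and a["w"]<.032): continue
        dp=(b["phi"]-a["phi"]+180)%360-180
        out.append(dict(a,mu=(a["mu"]+b["mu"])/2,phi=a["phi"]+dp/2,dp=dp))
    return out
def look(tag):
    t=snap("top");s=snap("side");cv2.imwrite(f"pics/t{tag}.png",t);cv2.imwrite(f"pics/s{tag}.png",s)
    F=fuse(lures("top",t,MT),lures("side",s,MS));show(F);print([round(f["dp"]) for f in F]);return F
E
python3 - <<'E'
from h import *
F=look("6");assert len(F)==3
pick(F[0]);place(-.04,.035)
look("6b"); crop(cv2.imread("pics/s6b.png"),160,120,410,307,"s6c.png")
E
```

```text
[0.442  0.1845] head phi 9.2 L,w 0.055 0.024 px [278.1 247.6]
[0.5367 0.1854] head phi 36.9 L,w 0.056 0.023 px [277.7 221.9]
[0.6331 0.1901] head phi 76.7 L,w 0.057 0.023 px [276.4 196.3]
[-4, -4, 2]
down [0.4464 0.1852 0.0295] [ 0.4 -0.4 -0.1]
grip 0.01989752998638792 [-1.6 -1.3  5.9]
lifted 0.019850380525055885 [-0.4 -0.1  0.1] 30.0333
over 0.01968032921988255
[0.5366 0.1854] head phi 37.1 L,w 0.056 0.023 px [277.8 221.9]
[0.6329 0.1899] head phi 76.5 L,w 0.058 0.023 px [276.5 196.3]
[-4, 2]
```

View pics/s6c.png

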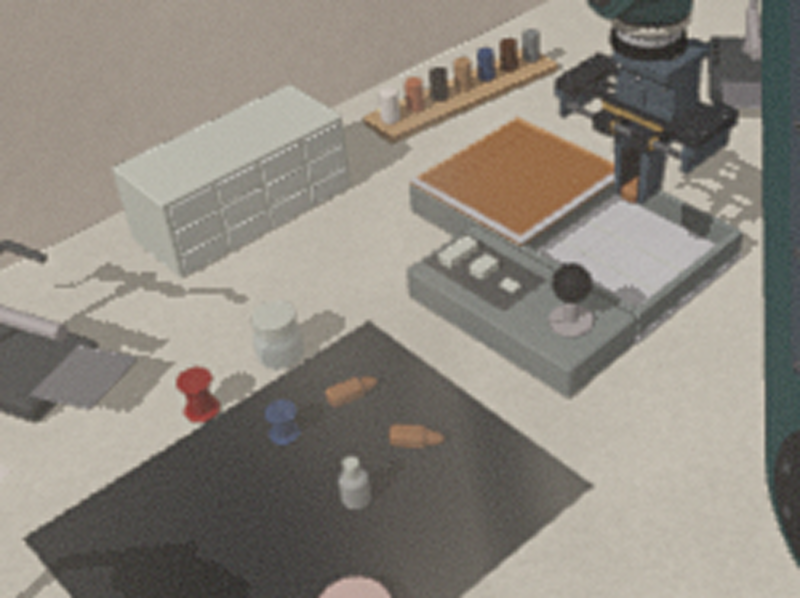

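```bash
python3 - <<'E'
from h import *
drop(-.04,.035)
F=look("7")
f=[o for o in F if o["mu"][1]>.1];assert len(f)==2
pick(f[0]);place(-.04,-.042);look("7b")
for n in"ts":pass
crop(cv2.imread("pics/s7b.png"),160,120,410,307,"s7c.png")
E
```

```text
low [ 0.5274 -0.1392  0.0431] [ 0.3  0.2 -0.5] 0.020312611191481936
34.8417
[0.5366 0.1853] head phi 37.3 L,w 0.056 0.024 px [277.8 221.9]
[0.6329 0.19  ] head phi 76.6 L,w 0.058 0.023 px [276.4 196.3]
[-3, 2]
down [0.5403 0.1879 0.0296] [-0.1  0.6  0.8]
grip 0.020113490668461617 [-1.2  0.1  4. ]
lifted 0.01956646334471804 [-0.6 -0.7 -0.3] 39.3667
over 0.019749173906811846
[0.6329 0.1901] head phi 76.3 L,w 0.057 0.024 px [276.5 196.3]
[2]
```

View pics/s7c.png

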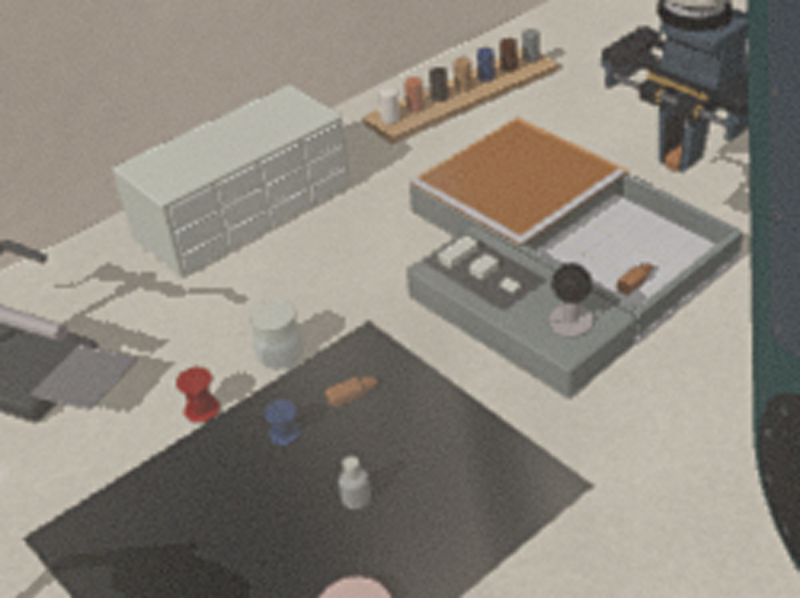

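First lure lies in the bed (640,278 in the crop), the second is held, and one is left on the mat.

```bash
python3 - <<'E'
from h import *
drop(-.04,-.042)
F=look("8")
f=[o for o in F if o["mu"][1]>.1];assert len(f)==1
pick(f[0]);place(.015,-.004);look("8b")
drop(.015,-.004)
ctrl.move_joints([-50,*ctrl.get_joint_positions()[1:5],-20])
look("9")
print(ctrl.get_clock())
crop(cv2.imread("pics/t9.png"),180,130,420,280,"t9c.png");crop(cv2.imread("pics/s9.png"),210,140,410,290,"s9c.png")
E
```

```text
low [ 0.5312 -0.2162  0.0431] [-0.  -0.3  0.1] 0.019785746654558636
43.85
[0.633  0.1901] head phi 76.8 L,w 0.058 0.023 px [276.5 196.3]
[2]
down [0.6344 0.1941 0.0297] [-0.4 -0.7 -0.2]
grip 0.019610530339370564 [-0.7 -0.2  3.5]
lifted 0.01989828571279365 [-0.1 -0.1 -0.2] 48.55
over 0.02012225431362648
[]
low [ 0.5843 -0.1755  0.0431] [-0.7 -0.4  0. ] 0.01958345683188389
52.925
[]
54.2667
```

View pics/t9c.png

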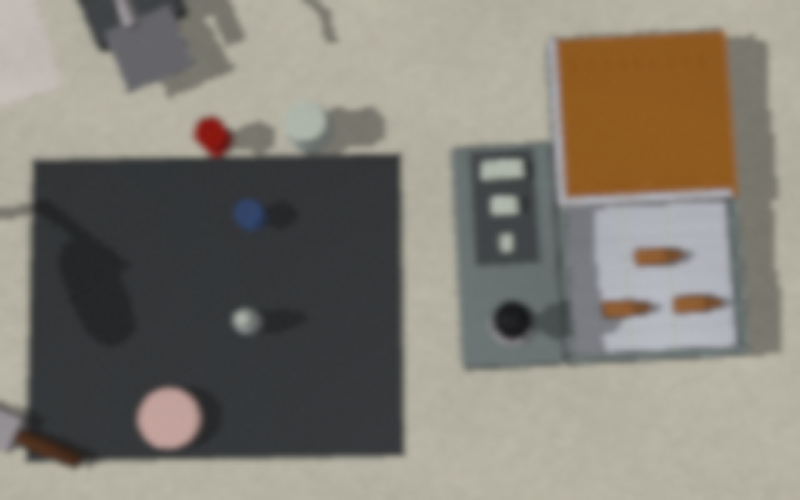

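View pics/s9c.png

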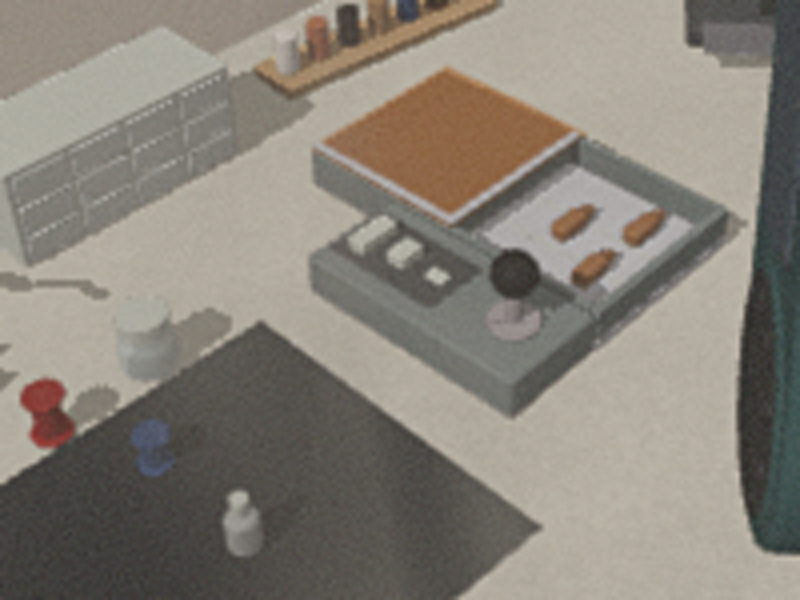

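```bash
python3 - <<'E'
from h import *
b=st(-.05,.156)
ctrl.gripper_to(.08)
ctrl.move_to([*b,.20],down(120));print(ctrl.get_joint_positions()[5])
ctrl.servo_line([*b,.106],.1)
ctrl.gripper_to(0.0);print(ctrl.get_grip_width(),ctrl.get_wrist_force().round(1))
j0=np.array(ctrl.get_joint_positions())
for k in range(1,15):
    j=j0.copy(); j[5]=j0[5]+19*k
    if j[5]>172: break
    ctrl.move_joints(j.tolist())
    w=ctrl.get_grip_width();print(k,round(ctrl.get_joint_positions()[5],1),np.round(ctrl.get_wrist_force(),1),np.round(ctrl.get_torque(),2),round(w,4))
    if w<.038: break
ctrl.gripper_to(.08)
ctrl.servo_line([*b,.2],.15)
ctrl.move_joints([-50,*ctrl.get_joint_positions()[1:5],0])
look("10");print(ctrl.get_clock())
crop(cv2.imread("pics/t10.png"),180,130,420,280,"t10c.png");crop(cv2.imread("pics/s10.png"),210,140,410,290,"s10c.png")
E
```

```text
-124.65895707803048
0.04065621355918429 [-0.3  0.8  0.3]
1 -105.9 [-2.   0.   2.2] [ 0.2  -0.05 -0.18] 0.0404
2 -87.1 [0.5 0.8 1. ] [ 0.33 -0.08 -0.17] 0.0405
3 -68.1 [0.5 2.7 0.2] [ 0.54 -0.2  -0.2 ] 0.0409
4 -49.1 [1.  3.1 1.2] [ 0.69 -0.19 -0.16] 0.0408
5 -30.1 [ 1.7  4.8 -0.3] [ 0.83 -0.31 -0.21] 0.0402
6 -11.0 [ 1.8  5.  -0.3] [ 0.86 -0.36 -0.23] 0.0407
7 8.0 [ 1.8  5.6 -0.3] [ 0.9  -0.35 -0.21] 0.0405
8 27.0 [ 2.   4.8 -1.9] [ 0.83 -0.33 -0.17] 0.0404
9 45.9 [ 2.2  4.6 -1.2] [ 0.76 -0.46 -0.23] 0.0408
10 64.8 [ 3.   4.3 -2. ] [ 0.75 -0.55 -0.2 ] 0.0405
11 83.8 [ 4.1  3.1 -3.3] [ 0.67 -0.65 -0.14] 0.0411
12 102.8 [ 4.7  2.  -3.1] [ 0.54 -0.73 -0.16] 0.0407
13 121.9 [2.8 3.4 0.7] [ 0.71 -0.29 -0.17] 0.0403
14 141.0 [0.6 5.5 3.4] [ 0.95 -0.22 -0.16] 0.0407
[]
68.0583
```

View pics/t10c.png

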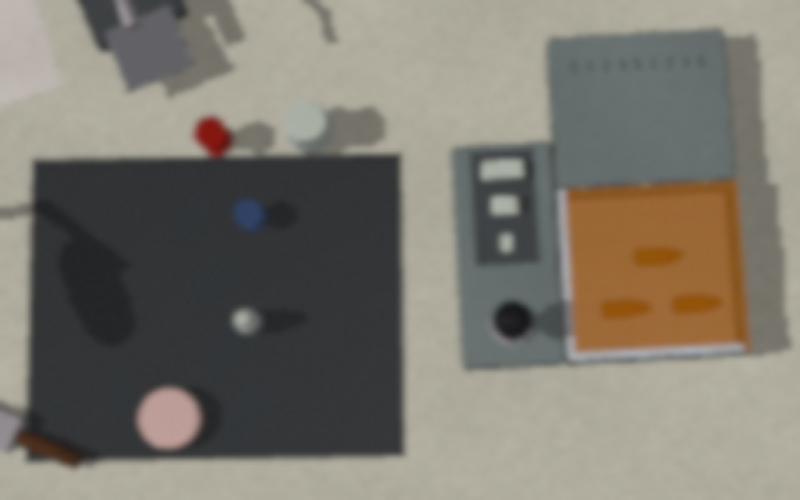

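View pics/s10c.png

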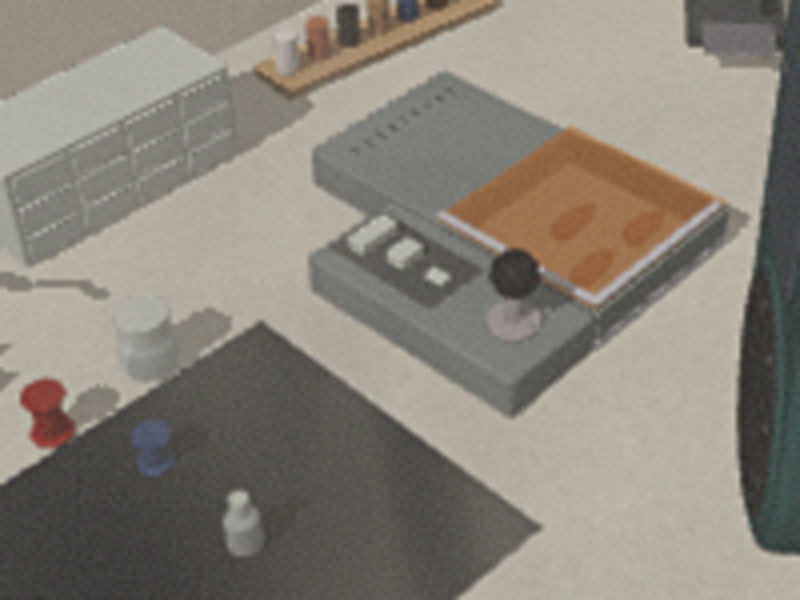

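```bash
python3 - <<'E'
from h import *
b=st(-.05,.156)
ctrl.move_to([*b,.20],down(10))
ctrl.servo_line([*b,.106],.1)
ctrl.gripper_to(0.0);print(ctrl.get_grip_width(),ctrl.get_wrist_force().round(1))
j0=np.array(ctrl.get_joint_positions())
for k in range(1,6):
    j=j0.copy(); j[5]=j0[5]+10*k
    ctrl.move_joints(j.tolist())
    print(k,np.round(ctrl.get_wrist_force(),1),np.round(ctrl.get_torque(),2),round(ctrl.get_grip_width(),4))
ctrl.gripper_to(.08)
ctrl.servo_line([*b,.2],.15)
ctrl.move_joints([-50,*ctrl.get_joint_positions()[1:5],0])
look("11");print(ctrl.get_clock())
a=cv2.imread("pics/t10.png");t=cv2.imread("pics/t11.png")
for y in(.06,-.05):
  for im in(a,t):
    print([(round(x*1e3),im[int(round(q[1])),int(round(q[0]))].tolist()) for x in np.arange(-.105,-.075,.004) for q in [proj("top",[[*st(x,y),.051]])[0]]])
print(cv2.absdiff(a,t)[170:242,310:405].max(), cv2.absdiff(cv2.imread("pics/s10.png"),cv2.imread("pics/s11.png"))[160:240,290:390].mean())
E
```

```text
0.04092142122938648 [ 0.9  0.3 -0.5]
1 [-0.3  0.5  1.5] [ 0.03 -0.06 -0.19] 0.0406
2 [-0.  -2.2  3.6] [-0.46  0.1  -0.18] 0.0407
3 [-1.1 -3.2  4.6] [-0.67  0.16 -0.22] 0.0407
4 [-1.  -3.2  3.7] [-0.61  0.16 -0.19] 0.0406
5 [-1.6 -2.1  3.7] [-0.46  0.19 -0.23] 0.0411
[]
75.8417
[(-105, [155, 169, 172]), (-101, [143, 155, 157]), (-97, [127, 132, 132]), (-93, [143, 141, 140]), (-89, [159, 157, 161]), (-85, [141, 148, 165]), (-81, [65, 108, 157]), (-77, [57, 105, 157])]
[(-105, [155, 169, 172]), (-101, [143, 155, 157]), (-97, [128, 133, 132]), (-93, [145, 143, 140]), (-89, [160, 158, 161]), (-85, [141, 148, 165]), (-81, [64, 108, 157]), (-77, [56, 105, 157])]
[(-105, [151, 163, 166]), (-101, [138, 145, 144]), (-97, [143, 143, 139]), (-93, [164, 160, 158]), (-89, [160, 161, 167]), (-85, [123, 138, 164]), (-81, [60, 107, 158]), (-77, [56, 105, 157])]
[(-105, [151, 164, 166]), (-101, [137, 145, 144]), (-97, [143, 143, 140]), (-93, [164, 160, 159]), (-89, [161, 161, 167]), (-85, [127, 140, 164]), (-81, [61, 107, 158]), (-77, [57, 105, 157])]
5 2.2475833333333335
```

```bash
python3 - <<'E'
from h import *
p=st(.118,.156)
ctrl.gripper_to(0.0)
ctrl.move_to([*p,.15],down(2.85))
ctrl.servo_line([*p,.088],.1)
z=.086
while z>.068:
    ctrl.servo_line([*p,z],.02);ctrl.sleep(.05)
    f=ctrl.get_wrist_force();print(round(z,4),ctrl.get_position()[2].round(4),f.round(1))
    if f[2]>14: break
    z-=.001
ctrl.sleep(.3);print(ctrl.get_position(),ctrl.get_wrist_force().round(1))
ctrl.servo_line([*p,.15],.1)
ctrl.move_joints([-50,*ctrl.get_joint_positions()[1:5],0])
look("12");print(ctrl.get_clock())
crop(cv2.imread("pics/t12.png"),300,130,420,220,"t12c.png");crop(cv2.imread("pics/s12.png"),270,140,410,245,"s12c.png")
E
```

```text
0.086 0.0864 [-0.8 -0.5 -0.4]
0.085 0.085 [-0.4 -0.3  0.7]
0.084 0.084 [-0.3  1.3 -0.4]
0.083 0.083 [0.1 0.3 0.5]
0.082 0.0819 [-0.5 -0.1  0.5]
0.081 0.0809 [-0.6  0.4  0.2]
0.08 0.0799 [-0.2  0.7 -1.1]
0.079 0.0789 [-1.7 -0.  -1. ]
0.078 0.0779 [ 0.4 -0.5  0.8]
0.077 0.0769 [-0.3  1.2 -0.4]
0.076 0.0759 [-0.  -0.2  0.3]
0.075 0.0753 [-2.5 -0.5  5. ]
0.074 0.0752 [-7.4  0.1 18.3]
[ 0.67895896 -0.01037097  0.07515984] [-7.9  0.7 18. ]
[]
86.8083
```

View pics/t12c.png

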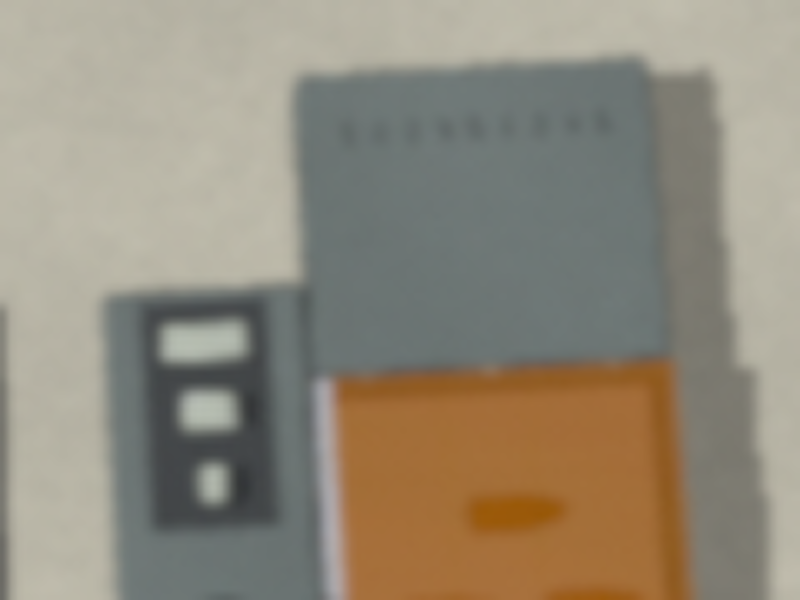

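View pics/s12c.png

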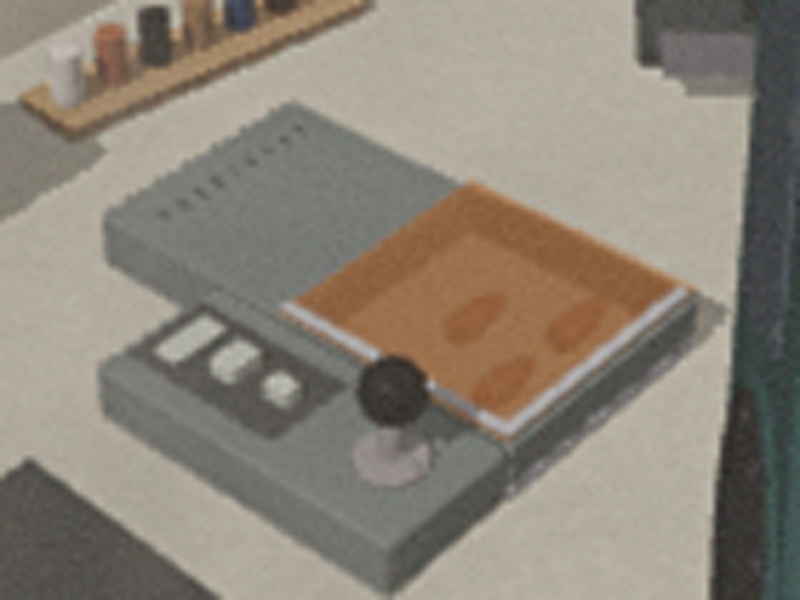

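```bash
python3 - <<'E'
from h import *
a=cv2.imread("pics/t5.png");t=cv2.imread("pics/t12.png")
d=cv2.absdiff(a,t).max(2)[130:280,150:480]>30
print([(n,p+[150,130]) for n,p in blobs(d,4)],ctrl.get_wrist_force().round(1))
ctrl.hand_in();print(ctrl.get_clock())
E
```

```text
[(np.int32(2426), array([372.11, 162.63])), (np.int32(145), array([409.72, 163.31])), (np.int32(7), array([329.14, 183.29])), (np.int32(2743), array([375.12, 211.73])), (np.int32(68), array([275.69, 195.84])), (np.int32(17), array([413.41, 206.53])), (np.int32(73), array([277.12, 221.58])), (np.int32(7), array([415.43, 231.71])), (np.int32(97), array([477.32, 242.21])), (np.int32(18), array([471.44, 239.89])), (np.int32(75), array([277.47, 247.27])), (np.int32(34), array([448.68, 262.  ])), (np.int32(139), array([380.94, 276.36])), (np.int32(95), array([446.13, 276.15]))] [-0.7 -0.7 -0.1]
the job is handed in; nothing more can be done
the job is handed in; nothing more can be done
```

```bash
python3 - <<'E'
import cv2,numpy as np
a=[cv2.imread(f"pics/{n}.png")[200:300,400:500] for n in("t1","t5","t12")]
cv2.imwrite("pics/cmp.png",cv2.resize(np.hstack(a),None,fx=2.6,fy=2.6))
E
```

```text
(no output)
```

View pics/cmp.png

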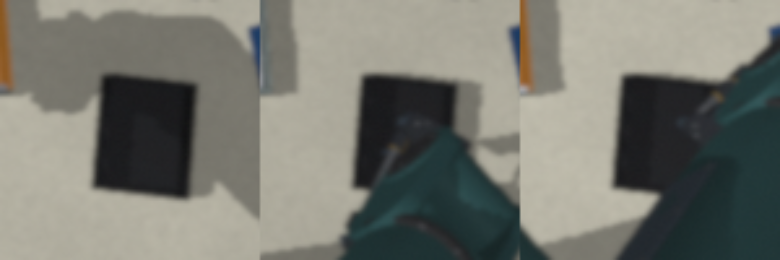

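The job is handed in, finished at about 87 s of the 210 s allowed. No verdict was reported.

- **What I did:** I turned the ball knob to the open stop. I then laid all three lures found on the table belly down and apart in the bed, turned the knob back to the shut stop, and pressed the long key.
- **Cover:** I gave the knob an extra turn at each end, and the cover's front edge did not move either time. The edge sat at about the expected 75 mm when open and -93 mm when shut.
- **Lures:** All three can be seen lying separately in the bed through the shut cover. The cameras found three lures at the start and none left on the table.
- **Key:** Pressing stopped hard at 18 N with the fingertips at 50 mm, which is the long key's latched height. The last pictures show the long key flat with the short and medium keys up.
- **Bystanders:** The pictures before and after show no bystander moved where it could be seen. In the last ones the arm hid part of the tub, and its visible edges are where they were.
- **Disagreements:** The two cameras differed by up to about 5 mm on the lures, so I averaged them. The knob's torque showed no clear rise at either stop because the ball slipped in the grip there, so I relied on the pictures for that check.

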